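# Throttle the glue-bench extraction to a quarter and start the fan

### The job

Get the fume extraction of the glue bench running at a quarter: with the fingertips, gently push the knob of the damper's lever clockwise (seen from above) around the scale until its pointer stands on the second long mark counted from the shut end, and only then press the flat start button of the switch box fully in and let it go. Push the lever, do not pinch it; do not press the mushroom stop button, and leave the glue tin, the tape roll and the hammer where they are.

Things in the scene. Friction and masses are not known exactly. Their poses are not given: they have to be found in the camera images.
- damper_axis (a point): Point on the upright axis of the iris damper, at the height of its flat scale face, 75 mm above the bench. The damper is a round aluminium housing 190 mm in diameter, fixed to the bench; an open inlet collar (133 mm wide, rubber lip 139 mm) rises in its middle to 94 mm above the bench, with the iris blades inside. Its z is up; its -x axis points to the middle of the scale
- quarter_mark (a point): Middle of the second long mark from the shut end, on the scale face, 83 mm from the damper's axis, fixed. The scale is on the robot's side of the face: five long black marks (20 mm) 0.35 rad (20 degrees) apart, a short one (9 mm) between each two. Seen from above its clockwise end is shut, its anticlockwise end open: shut, quarter, half, three quarters, open
- ring (a joint): Angle in rad of the damper's rotating ring with its lever: 0 = shut (pointer on the first long mark), 1.4 = fully open (on the fifth), so the second long mark is at 0.35; it grows anticlockwise seen from above. It stays where it is left; friction needs 2 to 3 N of sideways push at the knob. The iris opens as it grows
- lever: The lever: a flat dark steel arm 23 mm wide lying radially over the scale, top 83.5 mm above the bench, reaching 145 mm from the axis; it turns with the ring. Over the scale it has a window 15 mm wide between two thin rails, with a small pointer at the window's outer end, in line with the knob. Origin on the damper's axis, 76 mm above the bench; z is up
- knob_mid (a point): Centre of the black upright knob on the lever, 130 mm from the damper's axis: a round post 17 mm in diameter (19 mm near its top), from 83.5 to 124 mm above the bench; this point is 103.5 mm above the bench
- start_top (a point): Centre of the top of the start button: a flat grey disc 27 mm in diameter, 67 mm above the bench when out, on the fixed grey switch box (75 x 130 x 55 mm). It is pressed straight down
- start (a joint): Travel in m of the start button: 0 = out, 0.005 = fully in. Spring return, 2 N to start, 5 N fully in
- stop_top (a point): Centre of the top of the stop button on the same box, 64 mm beside the start button: a grey mushroom head 40 mm in diameter, its top 87 mm above the bench
- stop (a joint): Travel in m of the mushroom stop button: 0 = out, 0.005 = fully in
- glue_tin: Round tin of glue, 84 mm in diameter, 95 mm tall, loose; origin at the centre of its underside
- tape_roll: Roll of black tape lying flat, 100 mm in diameter, 25 mm high, loose; origin at the centre of its underside
- hammer: Hammer lying on the bench, loose
There are look-alikes about, which are no part of the job. What is meant by the part that bears start_top is not pink or turquoise, and is the smaller of those in its own colour.

How it is judged (in metres and radians):
On the way, in this order (a step that is already met when the one before it is completed fails the run):
1. the lever's pointer stands on the second long mark, not moving (value of joint ring between 0.3 and 0.4 rad and velocity of joint ring between -0.05 and 0.05 rad/s), for 0.3 s.
2. the start button is pressed in (value of joint start above 0.004 m), for 0.05 s.
At the end, for the whole second after the job is handed in: The lever's pointer is on the second long mark from the shut end (ring at 0.35 rad, within 0.05 rad), the start button has been pressed at least 4 mm after the lever stood there and has come out again, and the glue tin, tape roll and hammer are within 15 mm of where they were (value of joint ring between 0.3 and 0.4 rad and value of joint each of start, stop below 0.001 m and distance of each of glue_tin, tape_roll, hammer from where it was at the start of the episode below 0.015 m); the robot touches nothing.
It fails at once if the start button is pressed while the lever is off its mark (value of joint start above 0.002 m and (value of joint ring below 0.3 rad or value of joint ring above 0.4 rad)).
It fails at once if the lever is pinched or forced (over 15 N) (contact force between anything else and lever above 15 N).
It fails at once if the stop button is pressed (value of joint stop above 0.002 m).
It fails at once if the glue tin, the tape roll or the hammer is moved or lifted (distance of any of glue_tin, tape_roll, hammer from where it was at the start of the episode above 0.015 m).
It also fails if it takes over 51 s, if anything falls off the work surface, if the arm or the gripper's body presses on something with over 40 N, if the wrist force passes 120 N, or if a joint passes its speed limit or range.

### The arm

A 6-joint arm with a two-finger parallel gripper is mounted at the origin on the work surface. World frame = base frame: x ahead of the robot, y to its left, z up, the work surface at z = 0. Lengths are in mm, angles in degrees, forces in N, time in s.
With the tool pointing down it reaches from about 375 to 900 mm from the base axis. Payload 3.1 kg.
Tool frame: the origin (TCP) lies midway between the tips of the shut fingers; the grasp point (between the pads) lies 19 mm behind it (r.tcp_to_grasp is the y of the grasp point in the tool frame, in mm); y points along the fingers, z is the direction in which the jaws open and shut, and the axes are right-handed (so a half turn about y gives the same grasp; the last joint's range is limited). The gripper opens to 85 mm and grips with 20 to 120 N. Pads are 22 mm wide; open, the fingers measure 114 mm over their backs; the gripper's body (76 mm by 85 mm) begins 54 mm behind the grasp point. The pads swing forward as they close: fully open they stand 13 mm farther back than shut.
Start: joints at [54.574, 30.224, 82.088, -0, 67.689, -10.227], TCP at [266.057, 565.518, 231.31] pointing down, gripper open.
Joint ranges: [-176.69, 176.69], [-43.24, 126.21], [12.49, 139.97], [-82, 262], [0, 151.66], [-163.58, 163.58]. Speed limits (degrees/s): [159.86, 159.86, 180, 180, 180, 180].

### API

Orientations are given as a 3x3 rotation matrix whose columns are the frame's x, y, z axes.
In Python, from station import r gives the robot as it stands.
- The arm moves only by the tool move_arm, never from a script. Its arguments are lists of equal length, an entry for each row: "delta_pos": the shift along the tool's x, y, z normalised to -1 to 1, where 1 is 2 cm, a list of three; "turn": the turn, a rotation vector about the tool's x, y, z normalised to -1 to 1, where 1 is 5 degrees, a list of three. In form: {"delta_pos": [[x, y, z], ...], "turn": [[rx, ry, rz], ...]}. A call has 1 to 8 rows; each row shifts and turns the pose as measured when the row begins, along the tool's axes as they then stand; what a row does not reach is not made up. A row lasts 1/12 s, in which the tool goes at most 41.7 mm and 7.16 degrees, less where a joint would pass 70% of its speed; a pose out of reach is approached as far as the arm can. A call with a number of a shift or a turn outside -1 to 1 is refused whole. A call with a gripper value outside its range is refused whole. "fingers" is the closure in counts, from 0 (fully open) to 255 (shut), set as the call begins (left out, the last holds). The fingers move at their own pace and stop on an object; "squeeze" is the grip in N (left out, the last holds). Time passes only in rows, so rows that do not move let the fingers close. It gives the time, the measured TCP pose, the force and the opening at its end, in the units of the state.
- r.sense(): the state, without advancing time (a new reading comes with each control period).
- r.camera(name): name is "side" or "top" or "wrist"; returns a dict with "img" (400x640x3 uint8, red, green, blue), "intrinsics" (3x3 intrinsics, pixels), "R" (3x3) and "t" (3): a world point X has camera coordinates R X + t. Camera axes: x right, y down, z forward; pixel columns grow to the right and rows downward; lengths in mm; the calibration is good to about 2 mm. The wrist camera is an equidistant fisheye: a pixel r from the principal point sees the ray r / f radians off the axis. A picture is of the moment at which its call begins. There is no depth.
- r.hand_in(): hands the job in, once; it reports no verdict.
The state is a dict: "time_s": time; "joint_positions": joint angles; "joint_vel": joint speeds; "joint_torque": joint torques, N m; "eef_pos": TCP position; "orientation": TCP orientation; "ft_force": force on the tool from outside, world axes, zero at the start; "wrist_torque": the same for the moment, N m; "width": finger opening in mm.
Only numpy, scipy, OpenCV 4.12 (cv2) and the standard library are available. Lean on these libraries where they do the work, as an engineer would, in place of code of your own. Each camera call takes 0.05 s, during which the arm holds its last target.

## Working session

There is one attempt and no reset: what is moved stays moved. The work goes in short steps, Python scripts to look and compute and a tool call to move; the robot and the scene stay as the last step left them, time stands still between calls to the robot, and variables do not carry over. Pictures are saved under pics/ and viewed, and the job is handed in when it is done.

Besides the shell and the picture viewer there is one more tool, called after "Emit:" as name(argument=value, ...) on one line, values as JSON. move_arm: Moves the arm, as the interface text tells. Its arguments: {"type":"object","properties":{"delta_pos":{"type":"array"},"turn":{"type":"array"},"fingers":{"type":"number"},"squeeze":{"type":"number"}},"required":["delta_pos","turn"]}

```bash
mkdir -p pics; ls
python3 - <<'E'
from station import r
import cv2
s=r.sense();print(s)
for n in ["top","side","wrist"]:
    c=r.camera(n);cv2.imwrite(f"pics/{n}0.png",c["img"][:,:,::-1]);print(n,c["intrinsics"],c["R"],c["t"])
E
```

```text
pics
{'time_s': 0.0, 'joint_positions': array([ 5.45748276e+01,  3.02802193e+01,  8.21573196e+01,  3.15960133e-04,
        6.76896119e+01, -1.02254754e+01]), 'joint_vel': array([ 0.04553331, -0.01513146,  0.01055707, -0.06129641,  0.04008479,
       -0.03867941]), 'joint_torque': array([ 7.27804963e-04, -4.42342329e+01, -1.78025579e+01, -3.56753608e-04,
        8.53006291e-03, -3.13714793e-05]), 'eef_pos': array([265.6353459 , 564.93871009, 230.31500693]), 'orientation': array([[ 9.04828153e-01, -1.29049259e-03,  4.25774996e-01],
       [-4.25776765e-01, -1.80540938e-03,  9.04826440e-01],
       [-3.98973641e-04, -9.99997538e-01, -2.18304699e-03]]), 'ft_force': array([0.66447309, 0.23703582, 0.75204867]), 'wrist_torque': array([-0.03783168, -0.00188037, -0.04969386]), 'width': 85.73791606105547}
top [[373.90016129   0.         325.81773872]
 [  0.         373.90016129 197.4334203 ]
 [  0.           0.           1.        ]] [[-0.02469273 -0.99964158 -0.01034301]
 [-0.99825592  0.02521082 -0.05338102]
 [ 0.05362264  0.00900684 -0.99852065]] [ -90.23455777  495.38404532 1529.037926  ]
side [[466.14090782   0.         321.61536656]
 [  0.         466.14090782 207.06981959]
 [  0.           0.           1.        ]] [[ 0.82343832 -0.56703683  0.02045898]
 [-0.33459127 -0.51437516 -0.78959919]
 [ 0.45825541  0.64334083 -0.61328179]] [-470.30219153  182.15010833 1727.17335337]
wrist [[309.70691629   0.         317.91236319]
 [  0.         309.70691629 203.47049664]
 [  0.           0.           1.        ]] [[ 0.42500423  0.90519047 -0.00126972]
 [ 0.85890797 -0.40283013  0.31623566]
 [ 0.28574203 -0.13549207 -0.94867982]] [-625.79865705  -41.43742433  379.93731073]
```

View pics/top0.png

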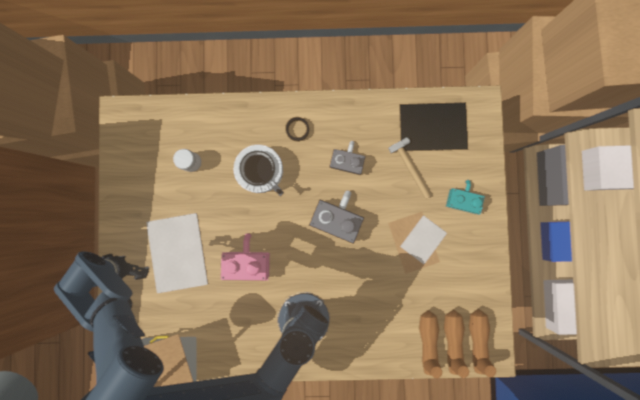

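View pics/side0.png

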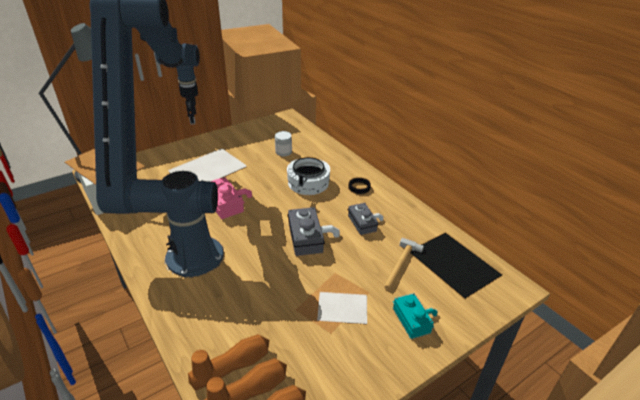

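View pics/wrist0.png

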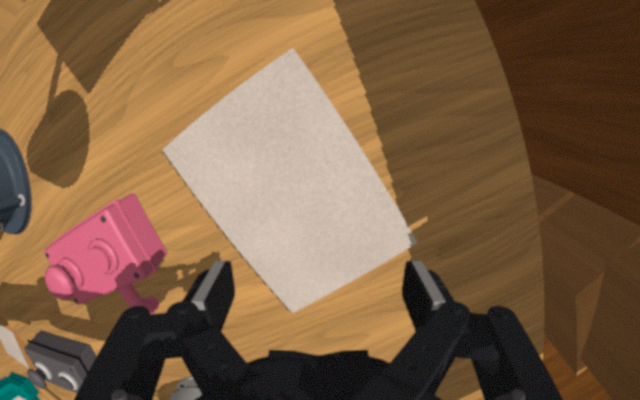

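The top picture shows the damper at about (258,168), two grey boxes with the smaller at (348,160), the hammer at (410,165), the tape at (297,129) and the tin at (185,160). I'll zoom in on these.

Run:
```python
import cv2
a=cv2.imread("pics/top0.png");b=cv2.imread("pics/side0.png")
cv2.imwrite("pics/t1.png",cv2.resize(a[130:210,215:315],None,fx=7,fy=7,interpolation=cv2.INTER_CUBIC))
cv2.imwrite("pics/t2.png",cv2.resize(a[130:190,320:440],None,fx=6,fy=6,interpolation=cv2.INTER_CUBIC))
cv2.imwrite("pics/s1.png",cv2.resize(b[140:260,270:400],None,fx=5,fy=5,interpolation=cv2.INTER_CUBIC))
```

```text
(no output)
```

View pics/t1.png

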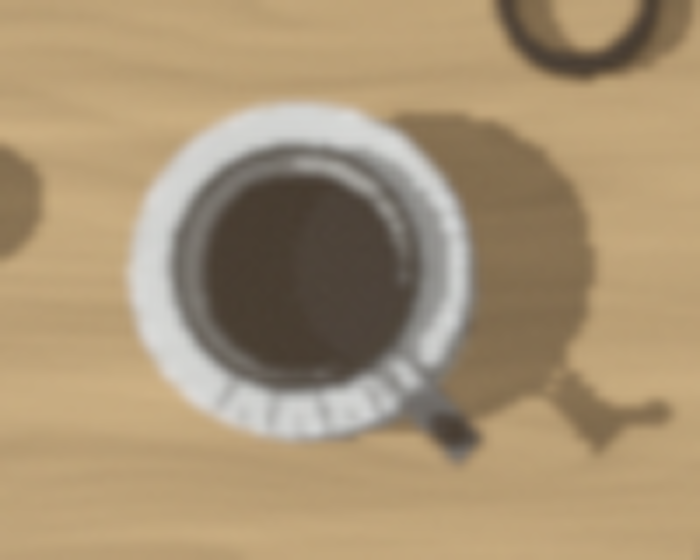

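View pics/t2.png

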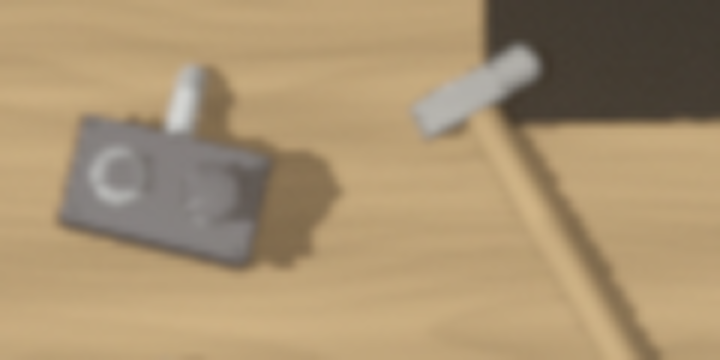

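View pics/s1.png

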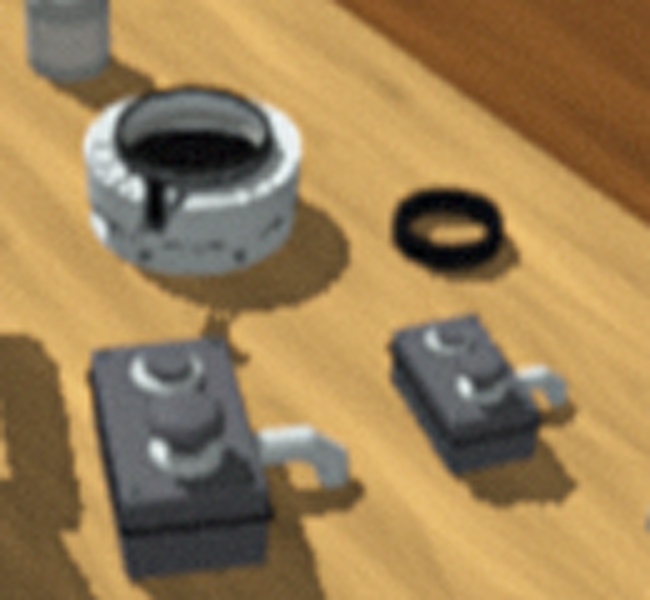

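```bash
cat > h.py <<'E'
import numpy as np
from station import r
def ray(c,uv,fish=False):
    K=np.array(c["intrinsics"]);R=np.array(c["R"]);t=np.array(c["t"])
    x=(uv[0]-K[0,2])/K[0,0];y=(uv[1]-K[1,2])/K[1,1]
    if fish:
        th=np.hypot(x,y);d=np.array([np.sin(th)*x/th,np.sin(th)*y/th,np.cos(th)]) if th>0 else np.array([0,0,1.])
    else: d=np.array([x,y,1.])
    return -R.T@t, R.T@d
def at(c,uv,z,fish=False):
    o,d=ray(c,uv,fish);return o+d*(z-o[2])/d[2]
def proj(c,X,fish=False):
    K=np.array(c["intrinsics"]);p=np.array(c["R"])@np.array(X)+np.array(c["t"])
    if fish:
        q=np.hypot(p[0],p[1]);th=np.arctan2(q,p[2]);return np.array([K[0,2]+K[0,0]*th*p[0]/q,K[1,2]+K[1,1]*th*p[1]/q])
    return np.array([K[0,2]+K[0,0]*p[0]/p[2],K[1,2]+K[1,1]*p[1]/p[2]])
E
python3 - <<'E'
from h import *
c=r.camera("top");s=r.camera("side")
def t1(u,v): return (215+(u-3)/7,130+(v-3)/7)
def t2(u,v): return (320+(u-2.5)/6,130+(v-2.5)/6)
def s1(u,v): return (270+(u-2)/5,140+(v-2)/5)
def tri(a,b):
    o1,d1=ray(c,a);o2,d2=ray(s,b);d1/=np.linalg.norm(d1);d2/=np.linalg.norm(d2)
    A=np.c_[d1,-d2];k=np.linalg.lstsq(A,o2-o1,rcond=None)[0];return (o1+d1*k[0]+o2+d2*k[1])/2,np.linalg.norm(o1+d1*k[0]-o2-d2*k[1])
print("collar", at(c,t1(297,266),94), "disc",at(c,t1(299,270),75))
for n,p,z in [("knob",t1(452,428),124),("knobend",t1(462,450),83),("start",t2(117,174),67),("stop",t2(212,190),87),("mkL",t1(230,395),75),("mkR",t1(405,370),75)]:
    print(n,p,at(c,p,z))
print("start side",at(s,s1(450,338),67),tri(t2(117,174),s1(450,338)))
print("stop side",at(s,s1(487,366),87),tri(t2(212,190),s1(487,366)))
print("knob side",at(s,s1(157,182),124))
print("collar side",at(s,s1(195,135),94))
print("tape",at(c,(297,129),12),"hammer head",at(c,t2(477,90),20),"tin",at(c,(185,160),95))
E
```

```text
collar [612.93982887 164.18820506  94.        ] disc [613.26246423 166.7394737   75.        ]
knob (279.1428571428571, 190.71428571428572) [517.31325016  74.69987038 124.        ]
knobend (280.57142857142856, 193.85714285714286) [507.82332977  74.77340659  83.        ]
start (339.0833333333333, 158.58333333333334) [ 644.26210236 -159.94316094   67.        ]
stop (354.9166666666667, 161.25) [ 628.88694041 -221.44913839   87.        ]
mkL (247.42857142857144, 186.0) [542.95997718 207.01788956  75.        ]
mkR (272.42857142857144, 182.42857142857144) [554.64257614 107.35517247  75.        ]
start side [ 640.3028295  -166.25166263   67.        ] (array([ 645.37220114, -160.22374858,   60.90014914]), np.float64(0.35777567866474314))
stop side [ 625.28568825 -229.48921907   87.        ] (array([ 630.64591429, -222.44530795,   79.85376638]), np.float64(1.6685263838197626))
knob side [517.77862845  78.18488754 124.        ]
collar side [609.26700741 159.77110633  94.        ]
tape [781.72159675  10.50487134  12.        ] hammer head [ 703.3106985  -410.32209974   20.        ] tin [650.21181381 447.67582391  95.        ]
```

Emit:
move_arm(delta_pos=[[1, 0, -0.74], [1, 0, -0.74], [1, 0, -0.74], [1, 0, -0.74], [1, 0, -0.74], [1, 0, -0.74], [1, 0, -0.74], [1, 0, -0.74]], turn=[[0, 0, 0], [0, 0, 0], [0, 0, 0], [0, 0, 0], [0, 0, 0], [0, 0, 0], [0, 0, 0], [0, 0, 0]], fingers=255)

```text
time_s: 0.92
eef_pos: [361.0, 388.0, 229.4]
orientation: [[0.909, -0.001, 0.417], [-0.417, 0.002, 0.909], [-0.002, -1.0, 0.001]]
ft_force: [0.5, 0.7, -0.9]
width: -0.1
```

Emit:
move_arm(delta_pos=[[1, 0, -0.74], [1, 0, -0.74], [1, 0, -0.74], [1, 0, -0.74], [1, 0, -0.74], [1, 0, -0.74], [1, 0, -0.74], [1, 0, -0.74]], turn=[[0, 0, 0], [0, 0, 0], [0, 0, 0], [0, 0, 0], [0, 0, 0], [0, 0, 0], [0, 0, 0], [0, 0, 0]])

```text
time_s: 1.58
eef_pos: [460.4, 204.4, 229.4]
orientation: [[0.909, -0.0, 0.416], [-0.416, 0.002, 0.909], [-0.001, -1.0, 0.002]]
ft_force: [-0.7, -0.3, 0.1]
width: 0.1
```

Emit:
move_arm(delta_pos=[[1, 0, -0.74], [1, 0, -0.74], [1, 0, -0.74], [1, 0, -0.74], [1, 0, -0.74], [1, 0, -0.74], [0.8, 0, -0.6], [0.5, 0, -0.4]], turn=[[0, 0, 0], [0, 0, 0], [0, 0, 0], [0, 0, 0], [0, 0, 0], [0, 0, 0], [0, 0, 0], [0, 0, 0]])

```text
time_s: 2.25
eef_pos: [552.6, 33.6, 229.3]
orientation: [[0.908, 0.002, 0.419], [-0.419, 0.002, 0.908], [0.001, -1.0, 0.002]]
ft_force: [0.9, -0.2, 0.2]
width: -0.2
```

Emit:
move_arm(delta_pos=[[0, 0, 0], [0, 0, 0], [0, 0, 0], [0, 0, 0], [0, 0, 0], [0, 0, 0], [0, 0, 0], [0, 0, 0]], turn=[[0, -1, 0], [0, -1, 0], [0, -1, 0], [0, -1, 0], [0, -1, 0], [0, -1, 0], [0, -1, 0], [0, -1, 0]])

```text
time_s: 2.92
eef_pos: [553.2, 30.7, 228.4]
orientation: [[0.957, -0.0, -0.289], [0.289, 0.003, 0.957], [0.001, -1.0, 0.003]]
ft_force: [0.7, 0.0, 0.3]
width: -0.3
```

Run:
```python
from h import *
import cv2
c=r.camera("wrist");cv2.imwrite("pics/w1.png",c["img"][:,:,::-1]);import pickle;pickle.dump(c,open("w1.pkl","wb"));print(r.sense()["eef_pos"],r.sense()["orientation"],r.sense()["ft_force"])
```

```text
[553.07703467  30.7635871  228.36648937] [[ 9.56455511e-01 -4.32464687e-04 -2.91877831e-01]
 [ 2.91877931e-01  2.64476978e-03  9.56451922e-01]
 [ 3.58317984e-04 -9.99996409e-01  2.65583153e-03]] [-0.08426511  1.04513119  0.03388316]
```

View pics/w1.png

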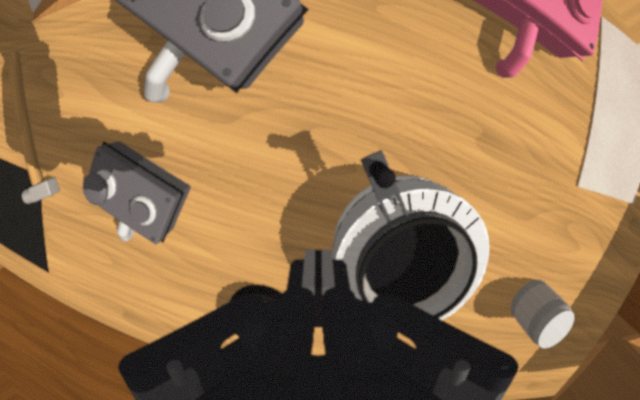

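The wrist view shows the lever's knob at about (382,172), the scale running to (480,215), and the target box with its start button at (143,210).

Run:
```python
import cv2
a=cv2.imread("pics/w1.png")
cv2.imwrite("pics/w1z.png",cv2.resize(a[140:240,350:500],None,fx=5.3,fy=5.3,interpolation=cv2.INTER_CUBIC))
cv2.imwrite("pics/w1b.png",cv2.resize(a[130:250,70:200],None,fx=5,fy=5,interpolation=cv2.INTER_CUBIC))
```

```text
(no output)
```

View pics/w1z.png

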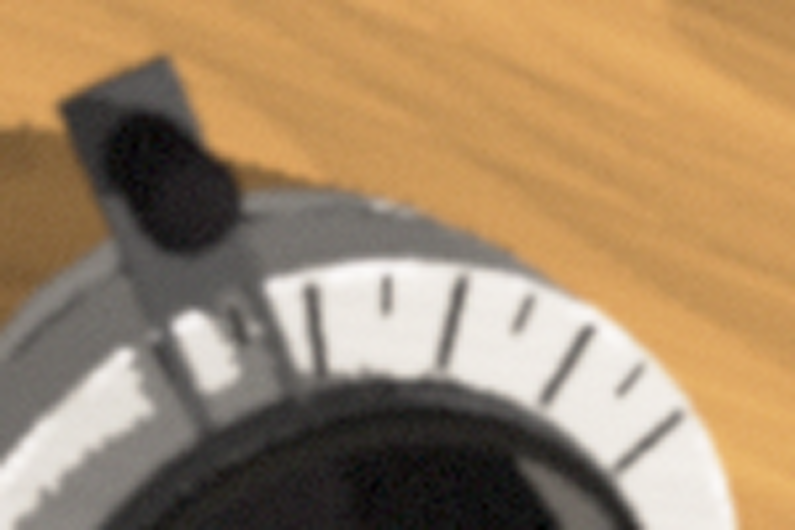

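View pics/w1b.png

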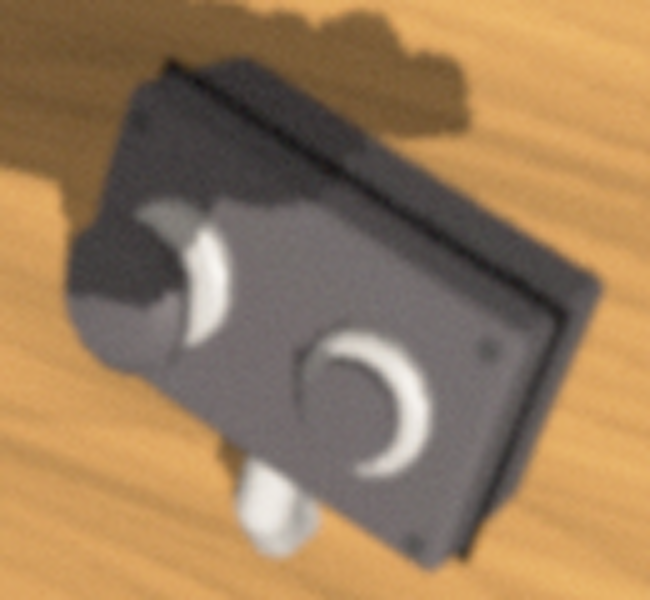

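Run:
```python
from h import *
import pickle
from scipy.optimize import least_squares
c=pickle.load(open("w1.pkl","rb"))
z=lambda u,v:(350+(u-2.15)/5.3,140+(v-2.15)/5.3)
b=lambda u,v:(70+(u-2)/5,130+(v-2)/5)
lm=[at(c,z(*p),75,True)[:2] for p in [(650,440),(570,365),(454,322),(317,330)]]
print(np.array(lm))
# fit axis & shut angle: mark k at axis+83*dir(a0+k*20deg)
f=lambda q:np.concatenate([lm[k]-(q[:2]+83*np.array([np.cos(q[2]+.35*k),np.sin(q[2]+.35*k)])) for k in range(4)])
s=least_squares(f,[613,165,2.6]);q=s.x;print("axis",q,"res",s.fun)
kt=at(c,z(150,150),124,True);kb=at(c,z(200,215),83.5,True);print("knobtop",kt,"base",kb)
for k in(kt,kb):
    d=k[:2]-q[:2];print(np.hypot(*d),(np.arctan2(d[1],d[0])-q[2])%(2*np.pi))
print("quarter knob",q[:2]+130*np.array([np.cos(q[2]+.35),np.sin(q[2]+.35)]))
print("start",at(c,b(350,410),67,True),"stop",at(c,b(125,290),87,True),at(c,b(495,350),55,True),at(c,b(415,543),55,True))
```

```text
[[542.05144387 211.08303011]
 [532.25246331 184.52969434]
 [531.44907093 155.31935362]
 [541.47994199 128.00350804]]
axis [613.5816018  168.97779252   2.60674445] res [-0.12143886 -0.20072936  0.25688697  0.29672407 -0.2618778  -0.01306735
  0.12642968 -0.08292736]
knobtop [511.10158678  71.11919368 124.        ] base [525.47043835  94.56899955  83.5       ]
141.6984786301746 1.2971824291923557
115.32669073955022 1.2361333676378834
quarter knob [485.79626071 192.87144441]
start [ 643.26557244 -159.11140241   67.        ] stop [ 622.5235665  -215.11429139   87.        ] [ 622.41374096 -127.33986477   55.        ] [ 680.04994457 -144.1031388    55.        ]
```

Emit:
move_arm(delta_pos=[[0, 0, 0], [0, 0, 0], [0, 0, 0], [0, 0, 0], [0, 0, 0], [0.3, 0, 0.7], [0, 1, 0], [0, 1, 0]], turn=[[0, -1, 0], [0, -1, 0], [0, -1, 0], [0, -1, 0], [0, -0.8, 0], [0, 0, 0], [0, 0, 0], [0, 0, 0]])

```text
time_s: 3.63
eef_pos: [550.0, 47.6, 191.4]
orientation: [[0.75, 0.008, -0.662], [0.662, 0.003, 0.75], [0.008, -1.0, -0.003]]
ft_force: [0.2, 0.5, -0.7]
width: 0.0
```

Emit:
move_arm(delta_pos=[[0, 1, 0], [0, 1, 0], [0, 1, 0], [0, 0.8, 0], [0, 0.3, 0], [0, 0, 0]], turn=[[0, 0, 0], [0, 0, 0], [0, 0, 0], [0, 0, 0], [0, 0, 0], [0, 0, 0]])

```text
time_s: 4.13
eef_pos: [548.3, 50.3, 103.8]
orientation: [[0.756, 0.004, -0.655], [0.655, 0.004, 0.756], [0.006, -1.0, 0.001]]
ft_force: [-0.3, -0.1, 0.9]
width: 0.1
```

```bash
cat > look.py <<'E'
from h import *
import cv2,sys,pickle
n=sys.argv[1]
c=r.camera("wrist");cv2.imwrite(f"pics/{n}.png",c["img"][:,:,::-1]);pickle.dump(c,open(n+".pkl","wb"))
s=r.sense();A=np.array([613.58,168.98]);p=s["eef_pos"];d=p[:2]-A
print(s["time_s"],p.round(1),"zang",np.degrees(np.arctan2(s["orientation"][1,2],s["orientation"][0,2])).round(1),"R",np.hypot(*d).round(1),"ring(tcp)",((np.arctan2(d[1],d[0])-2.6067)%(2*np.pi)).round(3),s["ft_force"].round(1))
E
python3 look.py w2
```

```text
4.1833 [548.5  50.3 104.3] zang 130.9 R 135.4 ring(tcp) 1.604 [-0.3 -0.   0.7]
```

View pics/w2.png

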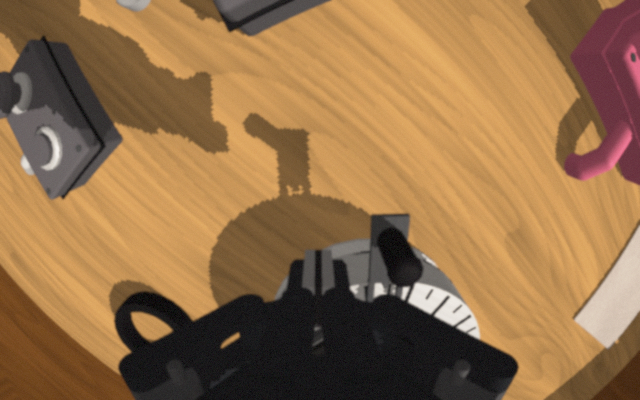

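Emit:
move_arm(delta_pos=[[-0.15, 0.2, 0.5], [0, 0, 0.4], [0, 0, 0.15], [0, 0, 0.15], [0, 0, 0.15], [0, 0, 0.15]], turn=[[0, 0, 0], [0, 0, 0], [0, 0, 0], [0, 0, 0], [0, 0, 0], [0, 0, 0]])

```text
time_s: 4.68
eef_pos: [528.6, 71.7, 104.2]
orientation: [[0.756, 0.016, -0.655], [0.655, 0.001, 0.756], [0.013, -1.0, -0.009]]
ft_force: [0.8, -1.4, -1.5]
width: -0.2
```

```bash
python3 look.py w3
```

```text
4.7333 [528.1  72.2 104.3] zang 130.9 R 129.1 ring(tcp) 1.382 [ 1.1 -0.8  0.1]
```

View pics/w3.png

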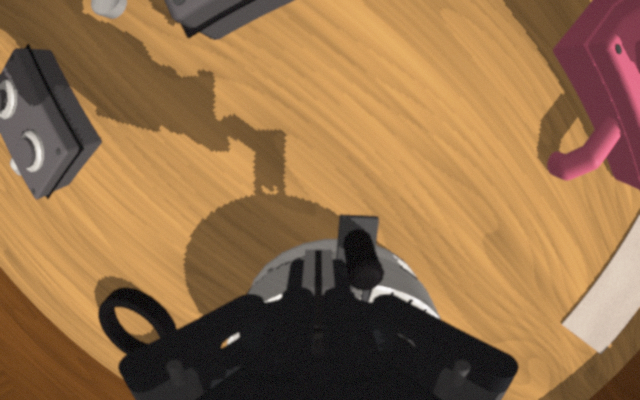

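Emit:
move_arm(delta_pos=[[-0.02, 0.1, 0.2], [-0.03, 0.1, 0.2], [-0.03, 0, 0.2], [-0.03, 0, 0.2], [-0.03, 0, 0.2], [-0.03, 0, 0.2], [-0.03, 0, 0.2], [-0.03, 0, 0.2]], turn=[[0, 0.35, 0], [0, 0.35, 0], [0, 0.35, 0], [0, 0.35, 0], [0, 0.35, 0], [0, 0.35, 0], [0, 0.35, 0], [0, 0.35, 0]])

```text
time_s: 5.4
eef_pos: [510.1, 95.0, 102.6]
orientation: [[0.897, 0.026, -0.442], [0.442, -0.001, 0.897], [0.022, -1.0, -0.013]]
ft_force: [0.6, -1.7, -1.7]
width: 0.1
```

```bash
python3 look.py w4
```

```text
5.45 [509.5  95.5 102.6] zang 116.2 R 127.4 ring(tcp) 1.149 [ 0.9 -0.1  0. ]
```

View pics/w4.png

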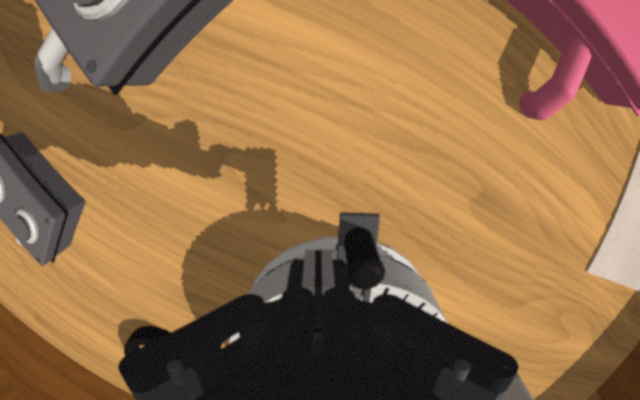

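Emit:
move_arm(delta_pos=[[-0.05, 0, 0.2], [-0.05, 0, 0.2], [-0.05, 0, 0.2], [-0.05, 0, 0.2], [-0.05, 0, 0.2], [-0.05, 0, 0.2], [-0.05, 0, 0.2], [-0.05, 0, 0.2]], turn=[[0, 0.35, 0], [0, 0.35, 0], [0, 0.35, 0], [0, 0.35, 0], [0, 0.35, 0], [0, 0.35, 0], [0, 0.35, 0], [0, 0.35, 0]])

```text
time_s: 6.12
eef_pos: [495.3, 122.1, 103.4]
orientation: [[0.978, 0.034, -0.204], [0.204, -0.002, 0.979], [0.033, -0.999, -0.009]]
ft_force: [0.9, -2.5, -2.6]
width: -0.2
```

Emit:
move_arm(delta_pos=[[-0.05, 0, 0.2], [-0.05, 0, 0.2], [-0.05, 0, 0.2], [-0.05, 0, 0.2], [-0.05, 0, 0.2], [-0.05, 0, 0.15], [-0.03, 0, 0.1], [0, 0, 0]], turn=[[0, 0.35, 0], [0, 0.35, 0], [0, 0.35, 0], [0, 0.35, 0], [0, 0.35, 0], [0, 0.3, 0], [0, 0.2, 0], [0, 0, 0]])

```text
time_s: 6.78
eef_pos: [488.3, 146.2, 104.2]
orientation: [[0.999, 0.039, -0.003], [0.003, -0.003, 1.0], [0.039, -0.999, -0.004]]
ft_force: [0.7, -1.5, 0.0]
width: -0.1
```

```bash
python3 look.py w5
python3 - <<'E'
import cv2
from h import *
a=cv2.imread("pics/w5.png")
cv2.imwrite("pics/w5z.png",cv2.resize(a[200:330,300:450],None,fx=4.5,fy=4.5,interpolation=cv2.INTER_CUBIC))
c=r.camera("top")["img"][:,:,::-1]
cv2.imwrite("pics/t5.png",cv2.resize(c[130:210,215:315],None,fx=7,fy=7,interpolation=cv2.INTER_CUBIC))
E
```

```text
6.8333 [488.2 146.2 104.2] zang 90.2 R 127.4 ring(tcp) 0.715 [ 0.  -0.9 -0. ]
```

View pics/w5z.png

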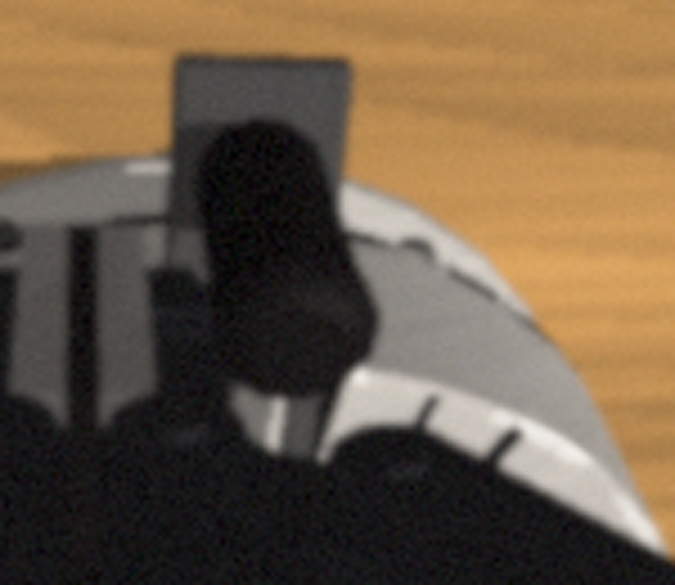

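View pics/t5.png

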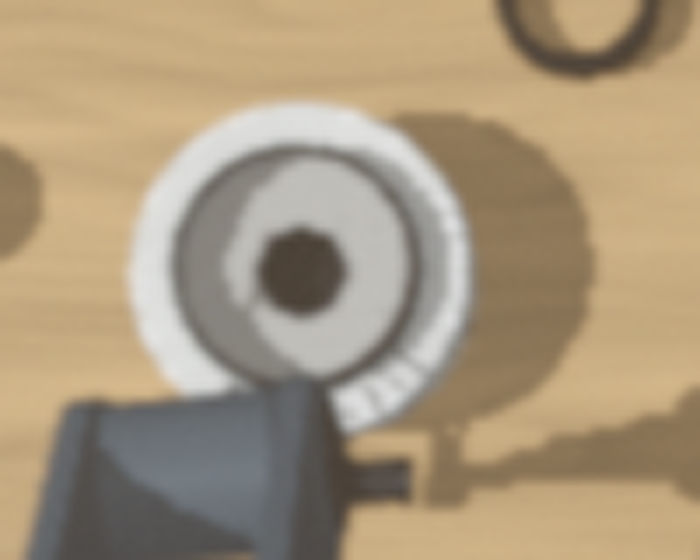

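```bash
cat > lev.py <<'E'
from h import *
import pickle,sys
A=np.array([613.58,168.98])
def rng(P): d=P[:2]-A; return np.hypot(*d).round(1),((np.arctan2(d[1],d[0])-2.6067)%(2*np.pi)).round(3)
E
python3 - <<'E'
from lev import *
c=pickle.load(open("w5.pkl","rb"))
z=lambda u,v:(300+(u-1.75)/4.5,200+(v-1.75)/4.5)
for p in [(178,60),(352,60),(265,60)]: print(rng(at(c,z(*p),83.5,True)))
print(rng(at(c,z(260,150),83.5,True)))
print("marks",rng(at(c,z(428,410),75,True)),rng(at(c,z(507,445),75,True)))
print("knob top",rng(at(c,z(300,340),124,True)))
E
```

```text
(np.float64(145.8), np.float64(0.6))
(np.float64(146.0), np.float64(0.45))
(np.float64(145.5), np.float64(0.525))
(np.float64(133.0), np.float64(0.524))
marks (np.float64(89.8), np.float64(0.177)) (np.float64(88.9), np.float64(6.281))
knob top (np.float64(130.9), np.float64(0.526))
```

Emit:
move_arm(delta_pos=[[-0.05, 0, 0.2], [-0.05, 0, 0.2], [-0.05, 0, 0.2], [-0.05, 0, 0.15], [-0.03, 0, 0.1], [-0.02, 0, 0.1], [0, 0, 0.05], [0, 0, 0]], turn=[[0, 0.35, 0], [0, 0.35, 0], [0, 0.35, 0], [0, 0.3, 0], [0, 0.2, 0], [0, 0.2, 0], [0, 0.1, 0], [0, 0, 0]])

```text
time_s: 7.55
eef_pos: [486.0, 164.9, 104.3]
orientation: [[0.986, 0.041, 0.163], [-0.163, -0.005, 0.987], [0.041, -0.999, 0.002]]
ft_force: [0.9, -0.5, -0.3]
width: 0.0
```

```bash
python3 look.py w6
python3 - <<'E'
import cv2
a=cv2.imread("pics/w6.png")
cv2.imwrite("pics/w6z.png",cv2.resize(a[200:330,300:450],None,fx=4.5,fy=4.5,interpolation=cv2.INTER_CUBIC))
E
```

```text
7.6 [486.  164.9 104.3] zang 80.6 R 127.7 ring(tcp) 0.567 [ 0.2 -0.9 -0.3]
```

View pics/w6z.png

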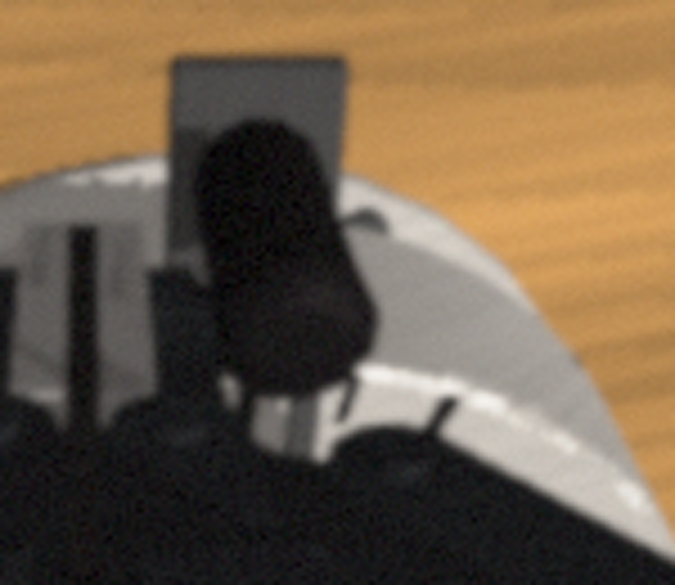

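Run:
```python
from lev import *
c=pickle.load(open("w6.pkl","rb"))
z=lambda u,v:(300+(u-1.75)/4.5,200+(v-1.75)/4.5)
for p in [(174,60),(348,60),(261,60)]: print(rng(at(c,z(*p),83.5,True)))
print("marks",rng(at(c,z(349,392),75,True)),rng(at(c,z(440,418),75,True)))
print("knob top",rng(at(c,z(300,340),124,True)))
```

```text
(np.float64(145.9), np.float64(0.452))
(np.float64(145.7), np.float64(0.301))
(np.float64(145.4), np.float64(0.377))
marks (np.float64(89.4), np.float64(0.182)) (np.float64(88.0), np.float64(0.001))
knob top (np.float64(130.9), np.float64(0.377))
```

Emit:
move_arm(delta_pos=[[0, 0, 0.08], [0, 0, 0.06], [0, 0, 0.03], [0, 0, 0]], turn=[[0, 0.1, 0], [0, 0.1, 0], [0, 0, 0], [0, 0, 0]])

```text
time_s: 7.93
eef_pos: [486.0, 168.0, 104.3]
orientation: [[0.983, 0.04, 0.182], [-0.182, -0.005, 0.983], [0.04, -0.999, 0.002]]
ft_force: [0.2, -0.9, -0.4]
width: 0.2
```

```bash
python3 look.py w7
```

```text
7.9833 [486.  168.  104.3] zang 79.5 R 127.5 ring(tcp) 0.542 [ 0.  -1.7  0.7]
```

Emit:
move_arm(delta_pos=[[0, 0, -0.2], [0, 0, -0.5], [0, 0, -1], [0, 0, -1], [0, -1, 0], [0, -1, 0], [0, -1, 0], [0, -1, 0]], turn=[[0, 0, 0], [0, 0, 0], [0, 0, 0], [0, 0, 0], [0, 0, 0], [0, 0, 0], [0, 0, 0], [0, 0, 0]])

```text
time_s: 8.65
eef_pos: [467.0, 110.9, 182.2]
orientation: [[0.983, 0.026, 0.184], [-0.184, -0.002, 0.983], [0.025, -1.0, 0.003]]
ft_force: [1.3, -0.7, -0.5]
width: 0.1
```

```bash
python3 look.py w8
```

```text
8.7 [469.2 111.  185.7] zang 79.4 R 155.5 ring(tcp) 0.917 [ 0.  -0.9  1.1]
```

View pics/w8.png

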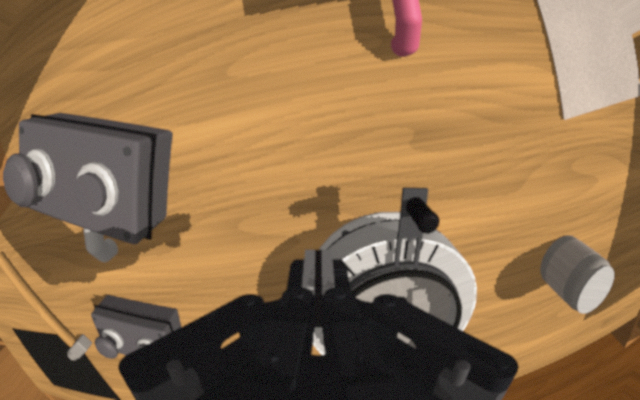

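Run:
```python
import cv2
a=cv2.imread("pics/w8.png")
cv2.imwrite("pics/w8z.png",cv2.resize(a[180:290,340:490],None,fx=5.3,fy=5.3,interpolation=cv2.INTER_CUBIC))
```

```text
(no output)
```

View pics/w8z.png

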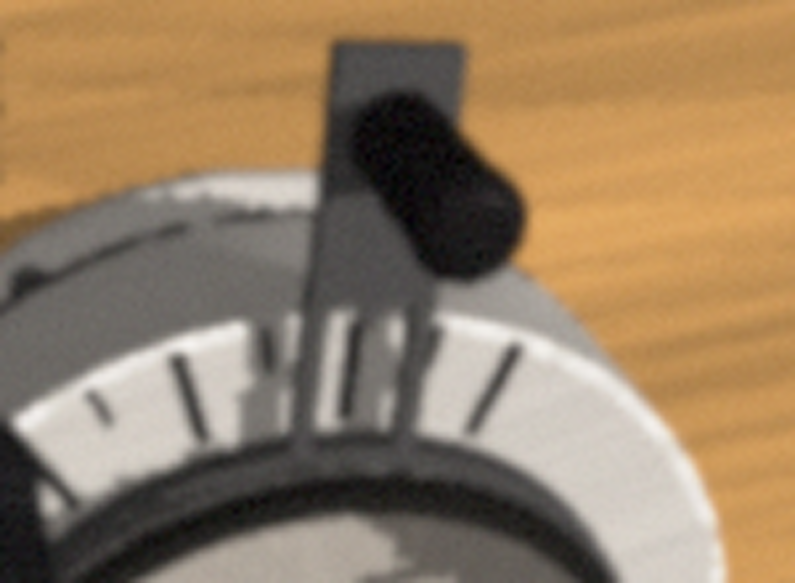

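Run:
```python
from lev import *
c=pickle.load(open("w8.pkl","rb"))
z=lambda u,v:(340+(u-2.15)/5.3,180+(v-2.15)/5.3)
print("arm",rng(at(c,z(400,43),83.5,True)),rng(at(c,z(372,270),83.5,True)))
print("rails",rng(at(c,z(312,370),82,True)),rng(at(c,z(412,370),82,True)))
for p in [(497,390),(350,370),(190,398)]: print(rng(at(c,z(*p),75,True)))
print("knob",rng(at(c,z(482,230),124,True)))
s=r.sense();p=s["eef_pos"];O=s["orientation"]
print("to start in tool", O.T@(np.array([643.5,-159.5,130])-p))
```

```text
arm (np.float64(145.2), np.float64(0.357)) (np.float64(106.0), np.float64(0.364))
rails (np.float64(87.1), np.float64(0.458)) (np.float64(86.4), np.float64(0.247))
(np.float64(82.5), np.float64(6.276))
(np.float64(82.5), np.float64(0.352))
(np.float64(82.9), np.float64(0.705))
knob (np.float64(130.7), np.float64(0.348))
to start in tool [ 219.05218669   61.9248581  -234.16885723]
```

Emit:
move_arm(delta_pos=[[0.93, 0, -1], [0.93, 0, -1], [0.93, 0, -1], [0.93, 0, -1], [0.93, 0, -1], [0.93, 0, -1], [0.93, 0, -1], [0.93, 0, -1]], turn=[[0, 0, 0], [0, 0, 0], [0, 0, 0], [0, 0, 0], [0, 0, 0], [0, 0, 0], [0, 0, 0], [0, 0, 0]])

```text
time_s: 9.37
eef_pos: [583.5, -78.6, 190.9]
orientation: [[0.983, 0.032, 0.178], [-0.178, 0.004, 0.984], [0.031, -0.999, 0.01]]
ft_force: [-0.0, 0.2, -0.1]
width: 0.1
```

Emit:
move_arm(delta_pos=[[0.93, 0, -1], [0.93, 0, -1], [0.8, 0, -0.8], [0, 0, 0], [0, 0, 0], [0, 0, 0], [0, 0, 0], [0, 0, 0]], turn=[[0, 0, 0], [0, 0, 0], [0, 0, 0], [0, 1, 0], [0, 1, 0], [0, 1, 0], [0, 1, 0], [0, 1, 0]])

```text
time_s: 10.03
eef_pos: [626.6, -158.3, 186.9]
orientation: [[0.798, 0.032, 0.602], [-0.602, 0.006, 0.798], [0.022, -0.999, 0.024]]
ft_force: [-0.2, -0.4, -0.2]
width: -0.0
```

Emit:
move_arm(delta_pos=[[0, 0, 0], [0, 0, 0], [0, 0, 0], [0, 0, 0], [0, 0, 0], [0, 0, 0], [0, 0, 0], [0, 0, 0]], turn=[[0, 1, 0], [0, 1, 0], [0, 1, 0], [0, 1, 0], [0, 1, 0], [0, 1, 0], [0, 1, 0], [0, 1, 0]])

```text
time_s: 10.7
eef_pos: [620.3, -160.4, 181.4]
orientation: [[0.186, 0.026, 0.982], [-0.983, 0.013, 0.186], [-0.008, -1.0, 0.028]]
ft_force: [-0.5, -0.0, 0.3]
width: -0.2
```

```bash
python3 look.py w9; python3 -c "
from h import *
s=r.sense();p=s['eef_pos'];O=s['orientation'];print(O.round(3),'to start in tool', O.T@(np.array([643.5,-159.5,67])-p),s['joint_positions'])"
```

```text
10.75 [ 620.1 -160.5  181.2] zang 10.5 R 329.5 ring(tcp) 2.125 [ 0.4 -0.5  0.5]
[[ 0.183  0.025  0.983]
 [-0.983  0.013  0.183]
 [-0.009 -1.     0.027]] to start in tool [  4.34021718 114.75824045  20.1030518 ] [-25.10236067  34.19530506  83.43882462   1.48776705  61.40378699
 -36.34218742]
```

View pics/w9.png

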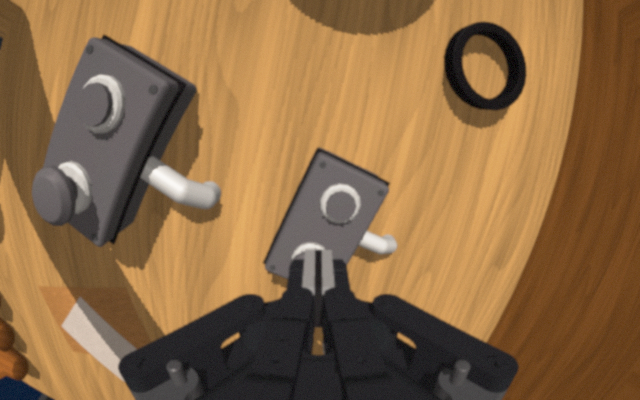

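Run:
```python
from h import *
import pickle,cv2
c=pickle.load(open("w9.pkl","rb"))
a=cv2.imread("pics/w9.png");cv2.imwrite("pics/w9z.png",cv2.resize(a[140:290,255:405],None,fx=4,fy=4,interpolation=cv2.INTER_CUBIC))
P=at(c,(341,205),67,True);print(P)
s=r.sense();print(s["orientation"].T@(P-s["eef_pos"]))
```

```text
[ 645.16158931 -159.34784684   67.        ]
[  4.49472255 114.80182883  21.76385214]
```

View pics/w9z.png

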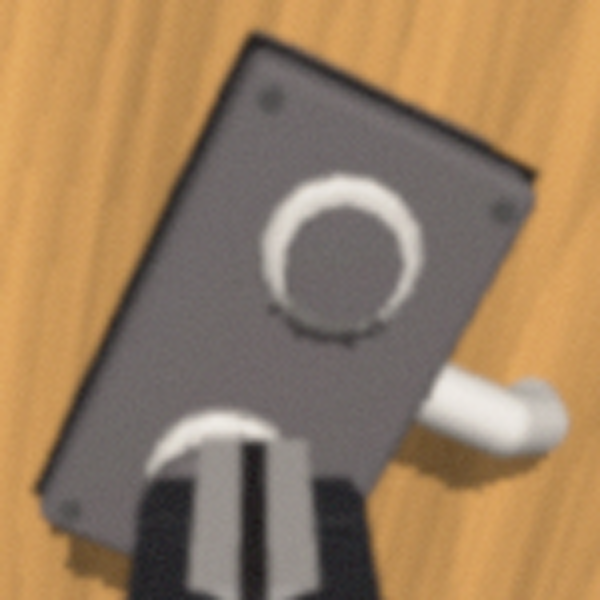

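Emit:
move_arm(delta_pos=[[0.1, 0, 0.5], [0.1, 0, 0.5], [0, 0, 0], [0, 1, 0], [0, 1, 0], [0, 1, 0], [0, 0.5, 0], [0, 0, 0]], turn=[[-0.31, 0, -0.09], [0, 0, 0], [0, 0, 0], [0, 0, 0], [0, 0, 0], [0, 0, 0], [0, 0, 0], [0, 0, 0]])

```text
time_s: 11.42
eef_pos: [639.8, -162.4, 108.5]
orientation: [[0.192, 0.002, 0.981], [-0.981, 0.003, 0.192], [-0.002, -1.0, 0.002]]
ft_force: [-1.1, 0.1, -0.5]
width: -0.2
```

```bash
python3 look.py w10; python3 -c "
from h import *
s=r.sense();p=s['eef_pos'];O=s['orientation'];print(O.round(3),'to start in tool', O.T@(np.array([645,-159.5,67])-p))"
```

```text
11.4667 [ 640.  -162.4  109.3] zang 11.1 R 332.5 ring(tcp) 2.185 [-0.7  0.7 -0.2]
[[ 0.192  0.002  0.981]
 [-0.981  0.003  0.192]
 [-0.002 -1.     0.003]] to start in tool [-1.83595384 42.31080788  5.36143703]
```

View pics/w10.png

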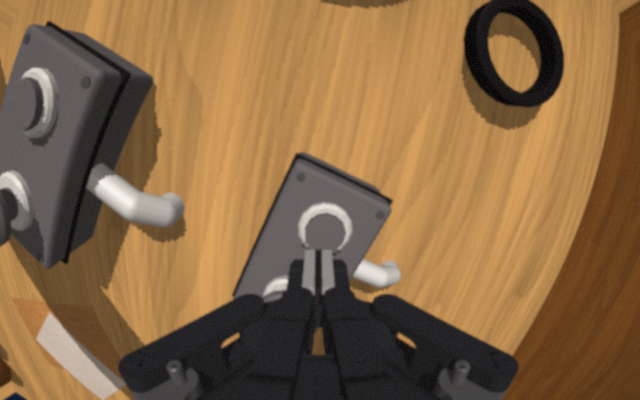

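Emit:
move_arm(delta_pos=[[-0.1, 0, 0.27], [0, 0.5, 0], [0, 0.5, 0], [0, 0.4, 0], [0, 0.2, 0], [0, 0, 0]], turn=[[0, 0, 0], [0, 0, 0], [0, 0, 0], [0, 0, 0], [0, 0, 0], [0, 0, 0]])

```text
time_s: 11.97
eef_pos: [648.3, -160.1, 78.6]
orientation: [[0.193, 0.01, 0.981], [-0.981, -0.0, 0.193], [0.002, -1.0, 0.01]]
ft_force: [-0.0, 0.0, 0.6]
width: 0.5
```

```bash
python3 look.py w11; python3 -c "
from h import *
s=r.sense();p=s['eef_pos'];O=s['orientation'];print('to start in tool', O.T@(np.array([645,-159.5,67])-p))"
```

```text
12.0167 [ 648.3 -160.2   78.8] zang 11.1 R 331.0 ring(tcp) 2.211 [ 0.3 -0.   0.5]
to start in tool [-1.32518511 11.79313379 -3.24475145]
```

View pics/w11.png

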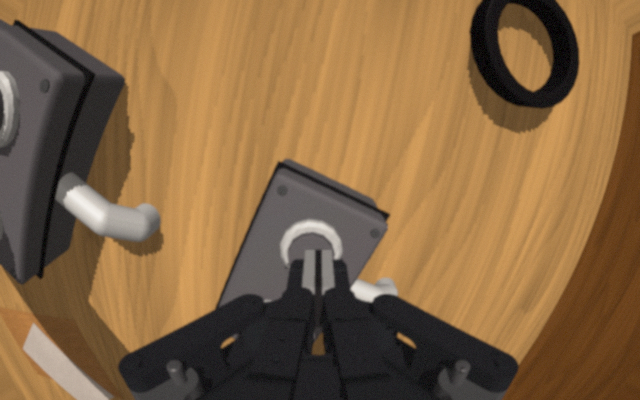

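Emit:
move_arm(delta_pos=[[-0.07, 0.1, -0.16], [0, 0.2, 0], [0, 0.15, 0], [0, 0.1, 0]], turn=[[0, 0, 0], [0, 0, 0], [0, 0, 0], [0, 0, 0]])

```text
time_s: 12.35
eef_pos: [645.3, -159.7, 68.0]
orientation: [[0.193, 0.012, 0.981], [-0.981, -0.001, 0.193], [0.004, -1.0, 0.012]]
ft_force: [0.7, 0.5, 0.0]
width: 0.0
```

```bash
python3 look.py w12; python3 -c "
from h import *
s=r.sense();p=s['eef_pos'];O=s['orientation'];print('to start in tool', O.T@(np.array([645,-159.5,67])-p))"
```

```text
12.4 [ 645.1 -159.6   67.6] zang 11.1 R 330.1 ring(tcp) 2.201 [-1.1  0.3  0.1]
to start in tool [-0.15660116  0.62721977 -0.07793978]
```

View pics/w12.png

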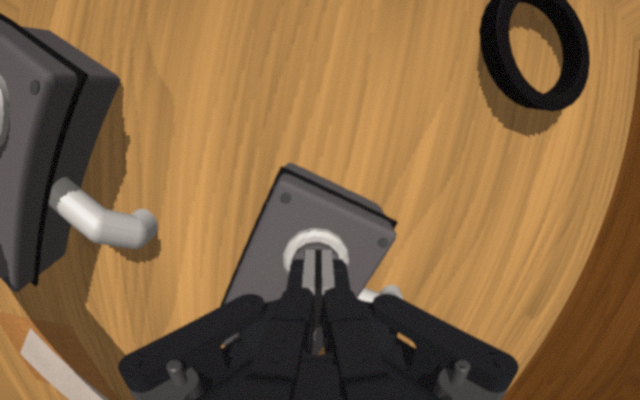

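Centred and about to touch. Next I press in.

Emit:
move_arm(delta_pos=[[0, 0.1, 0], [0, 0.1, 0], [0, 0.08, 0], [0, 0.05, 0]], turn=[[0, 0, 0], [0, 0, 0], [0, 0, 0], [0, 0, 0]])

```text
time_s: 12.73
eef_pos: [645.4, -159.7, 62.2]
orientation: [[0.193, 0.012, 0.981], [-0.981, -0.001, 0.193], [0.003, -1.0, 0.011]]
ft_force: [-1.2, 0.1, 4.6]
width: 0.0
```

Emit:
move_arm(delta_pos=[[0, 0.05, 0], [0, 0.05, 0]], turn=[[0, 0, 0], [0, 0, 0]])

```text
time_s: 12.9
eef_pos: [645.4, -159.7, 62.1]
orientation: [[0.193, 0.012, 0.981], [-0.981, -0.001, 0.193], [0.004, -1.0, 0.011]]
ft_force: [-3.5, -0.0, 7.8]
width: -0.3
```

Emit:
move_arm(delta_pos=[[0, 0.08, 0], [0, 0.05, 0], [0, 0, 0]], turn=[[0, 0, 0], [0, 0, 0], [0, 0, 0]])

```text
time_s: 13.15
eef_pos: [645.4, -159.7, 62.8]
orientation: [[0.194, 0.012, 0.981], [-0.981, -0.002, 0.194], [0.004, -1.0, 0.012]]
ft_force: [-1.0, -0.0, 3.2]
width: -0.4
```

Emit:
move_arm(delta_pos=[[0, -0.3, 0], [0, -0.5, 0], [0, -1, 0], [0, -1, 0], [0, -1, 0], [0, -1, 0], [0, -1, 0], [0, 0, 0]], turn=[[0, 0, 0], [0, 0, 0], [0, 0, 0], [0, 0, 0], [0, 0, 0], [0, 0, 0], [0, 0, 0], [0, 0, 0]])

```text
time_s: 13.82
eef_pos: [644.4, -159.7, 184.3]
orientation: [[0.194, 0.012, 0.981], [-0.981, -0.002, 0.194], [0.004, -1.0, 0.012]]
ft_force: [0.4, -0.6, 0.4]
width: 0.3
```

```bash
python3 look.py w13
python3 - <<'E'
from h import *
import cv2
a=r.camera("top")["img"][:,:,::-1];o=cv2.imread("pics/top0.png")
cv2.imwrite("pics/t13.png",np.vstack([cv2.resize(x[90:210,160:440],None,fx=2.5,fy=2.5,interpolation=cv2.INTER_CUBIC) for x in (o,a)]))
b=r.camera("side")["img"][:,:,::-1];cv2.imwrite("pics/s13.png",cv2.resize(b[100:280,240:440],None,fx=3.3,fy=3.3,interpolation=cv2.INTER_CUBIC))
E
```

```text
13.8667 [ 643.4 -159.3  182.4] zang 11.2 R 329.7 ring(tcp) 2.196 [-0.1 -0.2 -0.6]
```

View pics/t13.png

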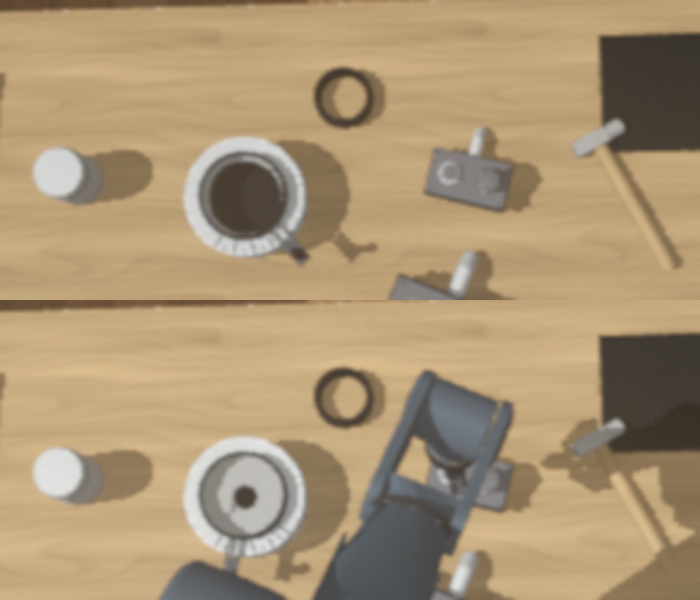

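View pics/s13.png

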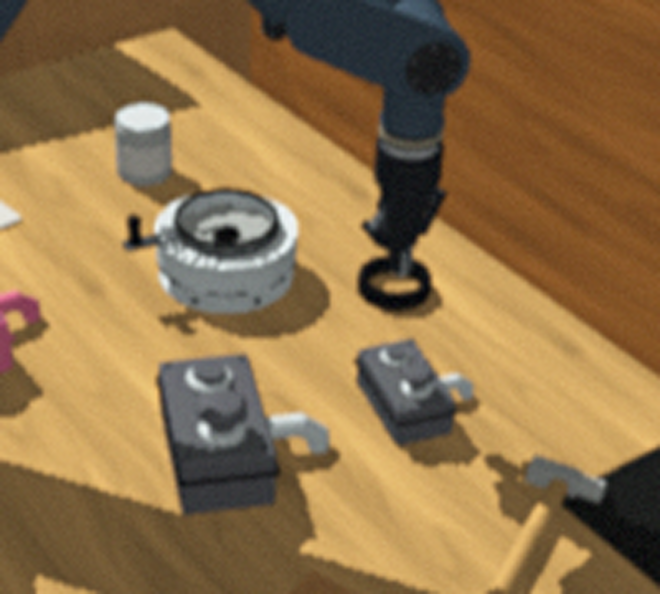

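View pics/w13.png

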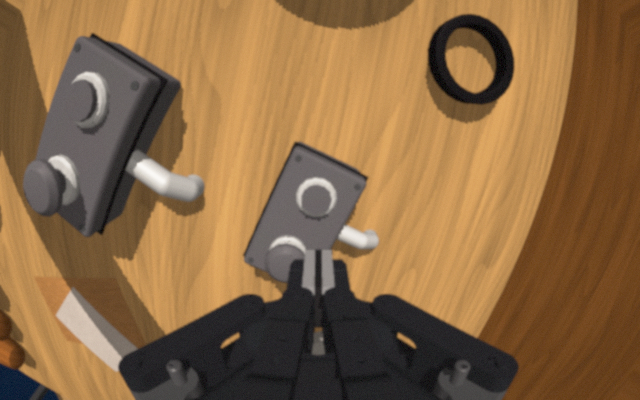

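```bash
python3 -c "
from station import r
print(r.hand_in())"
```

```text
the job is handed in; nothing more can be done
None
```

The lever is on the second long mark and the start button has been pressed and let go. I handed the job in at about 14 s, and no verdict was given.

- **Lever:** I pushed the knob clockwise with the shut fingertips from about 1.25 rad to the quarter mark. After backing off, the wrist camera put it at 0.348 to 0.364 rad, and the second mark was visible in the window. The sensed force stayed at about 4 N or less while pushing.
- **Start button:** I pressed it on the smaller grey box, straight down. The fingertip stopped at 62.1 mm, about 4.9 mm of travel. The force there was 7.8 N, above the 5 N needed for fully in. A last small push read only 62.8 mm and 3.2 N, so I judged full travel from the earlier reading.
- **After release:** the start button looked out again and I never touched the stop button. The tin, tape roll and hammer looked unmoved in the before and after top views. The gripper stood clear, about 115 mm above the button.

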